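# Press a label holder home behind the shelf lip and hold it

## Robot

A 7-joint arm with a two-finger parallel gripper is mounted at the origin on the work surface. World frame = base frame: x ahead of the robot, y to its left, z up, the work surface at z = 0. Lengths are in m, angles in rad, forces in N, time in s.
With the tool pointing down it reaches from about 0.4 to 0.85 m from the base axis. Payload 6.9 kg.
Tool frame: the origin (TCP) lies between the finger pads; the fingertips stand 25 mm ahead of it and the grasp point (between the pads) lies 6 mm ahead of it; x points along the fingers, y is the direction in which the jaws open and shut, and the axes are right-handed (so a half turn about x gives the same grasp; the last joint's range is limited). The gripper opens to 85 mm and grips with 20 to 120 N. Pads are 22 mm wide; open, the fingers measure 114 mm over their backs; the gripper's body (76 mm by 85 mm) begins 54 mm behind the grasp point. The pads swing forward as they close: fully open they stand 13 mm farther back than shut.
Start: joints at [-1.079, 0.507, -0.238, 1.5, 0.126, 1.149, -0.155], TCP at [0.236, 0.579, 0.256] pointing down, gripper open.
Joint ranges: [-3.08, 3.08], [-0.24, 2.05], [-1.43, 1.35], [0, 2.5], [-1.52, 4.66], [0.17, 1.96], [-2.89, 2.89]. Speed limits (rad/s): [2.39, 2.39, 3.14, 3.14, 3.14, 3.14, 3.14].

## Interface

Orientations are given as a unit quaternion [w, x, y, z].
In Python, from workcell import manip gives the robot as it stands. The module is installed in compiled form; this text tells all that it offers.
- The arm moves only by the tool servo_tool, never from a script. Its arguments are lists of equal length, an entry for each row: "linear": the shift along the world's x, y, z in mm, a list of three; "yaw": the turn about the world's z in rad; "hand": the opening, from 0 (shut) to 1 (fully open). A call has exactly 10 rows; each row shifts and turns the pose as measured when the row begins; what a row does not reach is not made up. A row lasts 1/12 s, in which the tool goes at most 41.7 mm and 7.16 degrees, less where a joint would pass 70% of its speed; a pose out of reach is approached as far as the arm can. A call with a gripper value outside its range is refused whole. The fingers move at their own pace and stop on an object; "squeeze" is the grip in N (left out, the last holds). Time passes only in rows, so rows that do not move let the fingers close, or fill a call up. It gives the time, the measured TCP pose, the force and the opening at its end, in the units of the state.
- manip.sense(): the state, without advancing time (a new reading comes with each control period).
- manip.snapshot(name): name is "scene" or "side" or "wrist"; returns the picture (384x512x3 uint8, red, green, blue); there is no depth.
- manip.camera_info(name): a dict with "fx", "fy", "cx", "cy" (pixels), "D" ([k1, k2, p1, p2, k3] as OpenCV has them; the pictures are not rectified), "world_from_camera" (4x4, takes a point from camera to world coordinates). Camera axes: x right, y down, z forward; pixel columns grow to the right and rows downward; lengths in m; the calibration is good to about 2 mm. A picture is of the moment at which its call begins: read the wrist's pose just before it. camera_info takes no time and is no camera call; for the wrist camera it gives the pose at the moment of the call.
- manip.sign_off(): hands the job in, once; it reports no verdict.
Trained networks look in the newest picture that a camera, given by its name, has taken for a name from the list of things; names that differ only in an ending like _2 or _b are one class to them, and where a whole thing is asked for, a point or a joint stands for the part that bears it (a point fixed in the world has none). Each returns a list of dicts, best first, with "score" (0 to 1); they miss things now and then, are a little off and sometimes report something else, mostly with a low value. They report only what shows in the picture. A call takes as long as a camera call. They do not tell look-alikes from the thing itself.
- manip.outline_of(name, camera): "mask" (384x512 bool, what is visible of it) and "position" ([column, row] in pixels, amid what is visible of it).
The state is a dict: "time_s": time; "qpos": joint angles; "qd": joint speeds; "tau": joint torques, N m; "tcp_pos": TCP position; "orientation": TCP orientation; "contact_force": force on the tool from outside, world axes, zero at the start; "torque": the same for the moment, N m; "gripper_width": finger opening in m.
Only numpy, scipy, OpenCV 4.12 (cv2) and the standard library are available. Lean on these libraries where they do the work, as an engineer would, in place of code of your own. Each camera call takes 0.05 s, during which the arm holds its last target.

## Task

Take the yellow label holder out of its stand and push it down, upright and with its white card facing outward (towards the robot), behind the lip of the one empty label pocket on the front edge of the low shelf; feel it land on the red sprung strip, then press on until the strip is fully down. Finish while holding it there, fingers still pressing it home: do not let go or back off. Leave the spools, the jar and the green tin where they stand.

Things in the scene. Friction and masses are not known exactly. Their poses are not given: they have to be found in the camera images.
- holder: Yellow label holder, loose, about 40 g, upright in the stand. Origin: centre of its underside; x thickness, y width, z up; white card on its -x face. Blade 6 mm (x) by 60 mm (y), 0 to 50 mm above the origin; above it the head to grip by its broad faces, 12 mm (x) by 56 mm (y), 50 to 93 mm.
- card (a point): Centre of the white card on the holder's -x face, 6 mm in front of its middle plane and 71.5 mm above its underside.
- stand: Grey fixed stand on the table, base 60 (x) by 90 mm (y), 5 mm thick; walls up to 30 mm above the table around a slot 8 mm (x) by 68 mm (y). Origin: centre of its underside, z up. The holder's blade stands in the slot, its underside 5 mm above the table, its axes along the stand's.
- shelf: Low fixed shelf, light wood board 200 (x) by 460 mm (y), top 85 mm above the table. Origin: on the table under its centre. Its front edge (-x, towards the robot) carries three aluminium label pockets 140 mm apart, slots centred at x = -112.5 mm; two are filled by fixed blue holders whose tops are 154 mm above the table.
- pocket: The empty label pocket (any of the three places). Origin: centre of its underside, 55 mm above the table, mid-slot; x points through the lip into the shelf, y along the edge, z up. Slot 9 mm (x) by 72 mm (y), open above. Lip (-x side) straight to 27 mm, flared outward to 37 mm; end cheeks to 34 mm; back plate (+x side), 8 mm thick, to 52 mm.
- pad (a joint): Travel (m) of the red sprung strip at the bottom of the empty pocket's slot: 0 at rest (its top 14 mm above the pocket's origin), 0.008 fully down on a rigid stop (top at 6 mm). 4 N to start it moving, 12 N fully down; springs back when released.
- spool_red: Bystander, loose: red thread spool, 56 mm across, 62 mm high, standing on the shelf board. Origin: centre of its underside.
- spool_green: Bystander, loose: green thread spool of the same size on the shelf board. Origin: centre of its underside.
- jar: Bystander, loose: jar with black lid, 60 mm across, 75 mm high, on the shelf board. Origin: centre of its underside.
- tin: Bystander, loose: green tin with a pale top, 64 mm across, 60 mm high, on the table to one side. Origin: centre of its underside.
Not all that is in view belongs to the job. Leave any turquoise look-alike of the holder alone. What is shaped like the stand but black is not meant.

How it is judged:
By the outcome, as a careful person would: the job done as asked, in the order asked, and still so for the second after the job is handed in, while the arm keeps its last pose, push and grip.
It also fails if it takes over 40 s, if anything falls off the work surface, if the arm or the gripper's body presses on something with over 40 N, if the wrist force passes 120 N, or if a joint passes its speed limit or range.

## Working session

There is one attempt and no reset: what is moved stays moved. The work goes in short steps, Python scripts to look and compute and a tool call to move; the robot and the scene stay as the last step left them, time stands still between calls to the robot, and variables do not carry over. Pictures are saved under pics/ and viewed, and the job is handed in when it is done.

Besides the shell and the picture viewer there is one more tool, called after "Request:" as name(argument=value, ...), one argument or row to a line, values as JSON. servo_tool: Moves the arm, as the interface text tells. Its arguments: {"type":"object","properties":{"linear":{"type":"array","items":{"type":"array","items":{"type":"number"}}},"yaw":{"type":"array","items":{"type":"number"}},"hand":{"type":"array","items":{"type":"number"}},"squeeze":{"type":"number"}},"required":["linear","yaw","hand"]}

```bash
mkdir -p pics; python3 - <<'E'
from workcell import manip
import cv2,numpy as np
s=manip.sense();print(s)
for n in ("scene","side","wrist"):
    im=manip.snapshot(n);cv2.imwrite(f"pics/{n}0.png",im[:,:,::-1])
    c=manip.camera_info(n);print(n,c['fx'],c['fy'],c['cx'],c['cy'],c['D'],np.round(c['world_from_camera'],4).tolist())
E
```

```text
{'time_s': 0.0, 'qpos': array([-1.07848814,  0.50834071, -0.23751637,  1.50112479,  0.12569396,
        1.14888968, -0.15481809]), 'qd': array([-1.90693077e-05, -1.78183714e-03, -1.04181214e-04, -7.16268694e-04,
       -6.56890618e-04,  9.04795461e-04,  1.35527601e-03]), 'tau': array([ 8.56367751e-04, -6.20596576e+01, -2.18643375e+00, -2.49655294e+01,
        1.27936777e-02,  1.20099602e-02, -5.36489108e-05]), 'tcp_pos': array([0.23567475, 0.57837562, 0.25543032]), 'orientation': array([ 0.6938119 ,  0.13529272,  0.69403246, -0.13652791]), 'contact_force': array([-0.97853631,  0.36941216, -0.25780076]), 'torque': array([-0.00554748, -0.01537237,  0.02182747]), 'gripper_width': 0.08544999920281225}
scene 410.8891907674814 410.8891907674814 254.3310072444961 191.74755269110534 [-0.10901309  0.          0.          0.          0.        ] [[0.2249, 0.7408, -0.633, 1.1143], [0.9744, -0.1669, 0.1509, -0.022], [0.0061, -0.6507, -0.7593, 0.6636], [0.0, 0.0, 0.0, 1.0]]
side 366.76242240381026 366.76242240381026 250.27865180229767 187.43202453236418 [-0.02776085  0.          0.          0.          0.        ] [[0.8, -0.3488, 0.4883, 0.255], [-0.5999, -0.4471, 0.6635, -0.3932], [-0.0131, -0.8236, -0.567, 0.4861], [0.0, 0.0, 0.0, 1.0]]
wrist 308.1058220728271 308.1058220728271 254.61676615985678 189.35888778360268 [0.00088242 0.         0.         0.         0.        ] [[0.3773, 0.8919, 0.2495, 0.1717], [0.9261, -0.3628, -0.1034, 0.6048], [-0.0017, 0.27, -0.9628, 0.3737], [0.0, 0.0, 0.0, 1.0]]
```

View pics/scene0.png

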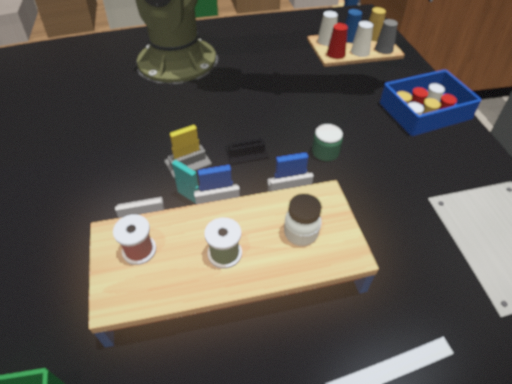

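View pics/side0.png

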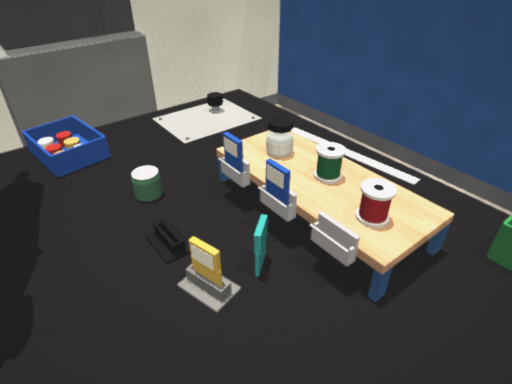

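View pics/wrist0.png

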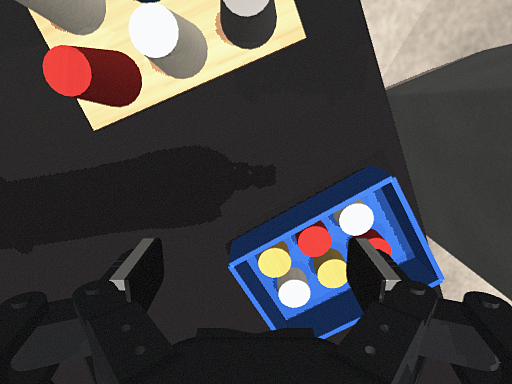

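The scene view shows the yellow holder at (185,142), with the empty pocket at the left end around (140,207). In the side view they are at (205,262) and (335,240). The turquoise look-alike stands between them. The wrist view shows only distractors.

```bash
cat > h.py <<'E'
from workcell import manip
import cv2,numpy as np
def ray(c,px):
    K=np.array([[c['fx'],0,c['cx']],[0,c['fy'],c['cy']],[0,0,1]])
    p=cv2.undistortPoints(np.array(px,float).reshape(-1,1,2),K,np.array(c['D'],float)).reshape(-1,2)
    T=np.array(c['world_from_camera']);d=np.c_[p,np.ones(len(p))]@T[:3,:3].T
    return T[:3,3],d
def onz(c,px,z):
    o,d=ray(c,px);return o+d*((z-o[2])/d[:,2])[:,None]
def proj(c,P):
    K=np.array([[c['fx'],0,c['cx']],[0,c['fy'],c['cy']],[0,0,1]])
    W=np.linalg.inv(np.array(c['world_from_camera']))
    return cv2.projectPoints(np.array(P,float).reshape(-1,1,3),cv2.Rodrigues(W[:3,:3])[0],W[:3,3],K,np.array(c['D'],float))[0].reshape(-1,2)
E
python3 - <<'E'
from h import *
cv2.setNumThreads(1)
out={}
for cam in ("scene","side"):
    c=manip.camera_info(cam)
    for n in ("holder","stand","shelf","pocket"):
        r=manip.outline_of(n,cam)
        for i,q in enumerate(r[:3]):
            m=q['mask'].astype(np.uint8);out[f"{cam}_{n}_{i}"]=m
            rr=cv2.boxPoints(cv2.minAreaRect(cv2.findNonZero(m))) if m.any() else 0
            print(cam,n,round(q['score'],2),np.round(q['position']),m.sum(),np.round(rr).tolist())
np.savez("m.npz",**out)
print(manip.sense()['time_s'])
for cam in ("scene","side"):
    im=cv2.imread(f"pics/{cam}0.png")
    b=(100,110,190,130) if cam=="scene" else (170,200,200,110)
    x,y,w,h=b
    cv2.imwrite(f"pics/{cam}0z.png",cv2.resize(im[y:y+h,x:x+w],None,fx=4,fy=4,interpolation=cv2.INTER_CUBIC))
E
```

```text
scene holder 0.96 [183. 141.] 724 [[167.0, 130.0], [195.0, 125.0], [201.0, 154.0], [173.0, 159.0]]
scene stand 0.91 [194. 162.] 590 [[163.0, 158.0], [204.0, 143.0], [212.0, 164.0], [171.0, 179.0]]
scene stand 0.8 [246. 152.] 842 [[225.0, 143.0], [264.0, 136.0], [268.0, 159.0], [229.0, 165.0]]
scene stand 0.33 [143. 210.] 613 [[115.0, 205.0], [161.0, 196.0], [163.0, 210.0], [117.0, 218.0]]
scene shelf 0.58 [217. 263.] 24477 [[69.0, 228.0], [356.0, 167.0], [382.0, 288.0], [94.0, 349.0]]
scene pocket 0.66 [141. 210.] 671 [[115.0, 205.0], [161.0, 196.0], [164.0, 212.0], [118.0, 220.0]]
side holder 0.88 [208. 259.] 1106 [[187.0, 237.0], [217.0, 232.0], [225.0, 285.0], [194.0, 289.0]]
side holder 0.66 [258. 242.] 580 [[250.0, 275.0], [256.0, 214.0], [268.0, 215.0], [263.0, 277.0]]
side stand 0.82 [206. 290.] 1456 [[175.0, 291.0], [190.0, 260.0], [242.0, 286.0], [226.0, 317.0]]
side stand 0.77 [170. 241.] 1088 [[143.0, 234.0], [168.0, 215.0], [194.0, 248.0], [170.0, 267.0]]
side stand 0.47 [146. 182.] 943 [[128.0, 169.0], [157.0, 162.0], [165.0, 197.0], [137.0, 204.0]]
side shelf 0.78 [357. 210.] 10753 [[203.0, 166.0], [277.0, 74.0], [461.0, 221.0], [388.0, 313.0]]
side pocket 0.56 [335. 238.] 1544 [[303.0, 233.0], [323.0, 208.0], [367.0, 243.0], [347.0, 268.0]]
0.55
```

View pics/scene0z.png

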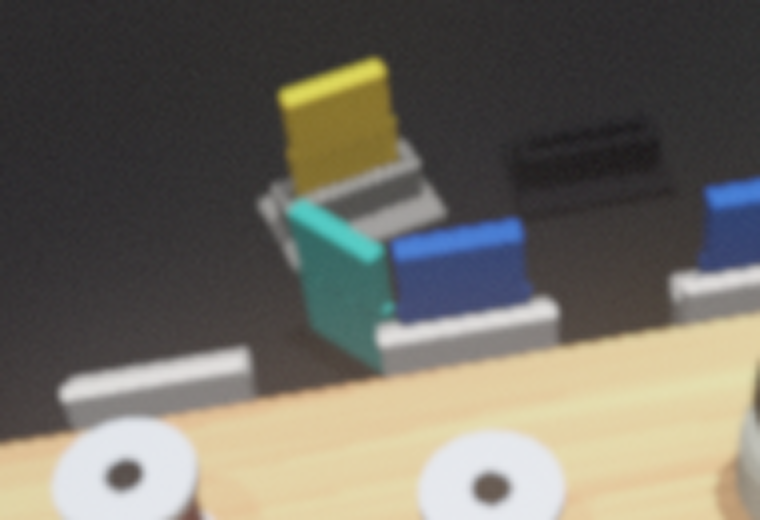

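View pics/side0z.png

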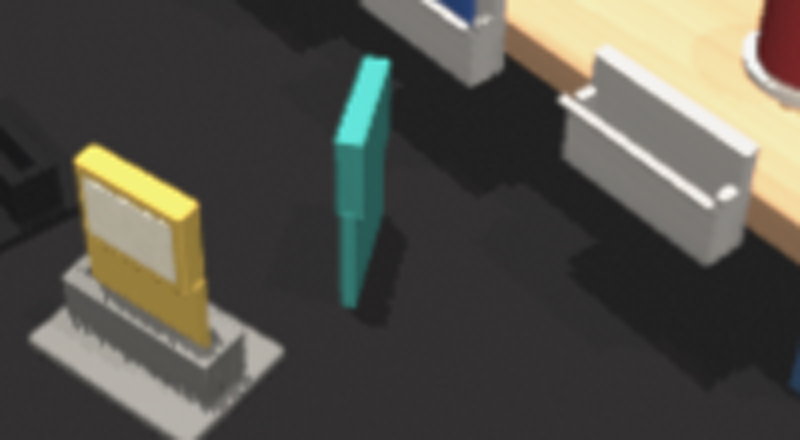

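The zooms give clear corners for the holder and the pocket. Next I need the board corners to fit the shelf pose.

```bash
python3 - <<'E'
from h import *
im=cv2.imread("pics/scene0.png");T=[]
for (u,v) in [(95,225),(338,190),(370,262),(95,312)]:
    T.append(cv2.resize(im[v-25:v+25,u-35:u+35],None,fx=5,fy=5,interpolation=cv2.INTER_CUBIC))
cv2.imwrite("pics/c1.png",np.vstack([np.hstack(T[:2]),np.hstack(T[2:])]))
im=cv2.imread("pics/side0.png");T=[]
for (u,v) in [(225,150),(275,130),(437,212),(385,262)]:
    T.append(cv2.resize(im[v-25:v+25,u-35:u+35],None,fx=5,fy=5,interpolation=cv2.INTER_CUBIC))
cv2.imwrite("pics/c2.png",np.vstack([np.hstack(T[:2]),np.hstack(T[2:])]))
E
```

```text
(no output)
```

View pics/c1.png

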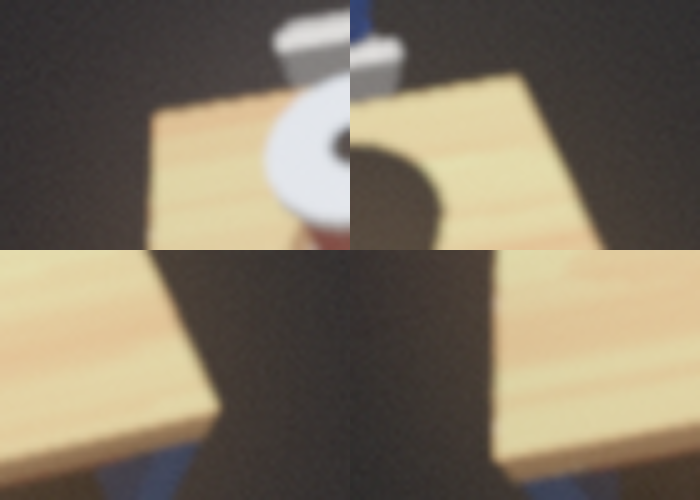

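View pics/c2.png

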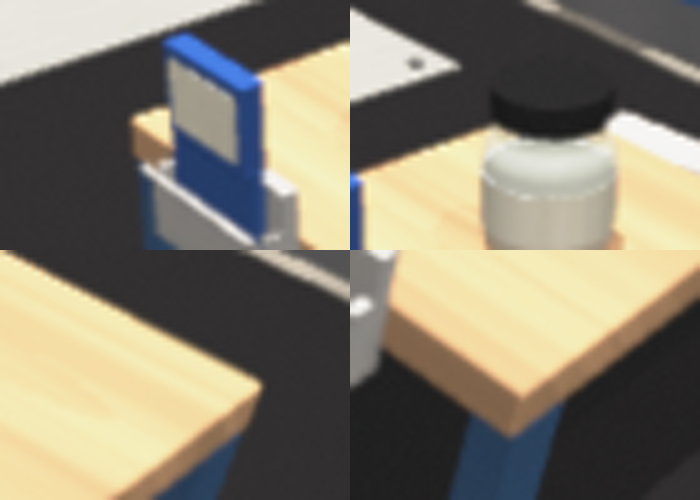

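```bash
cat > fit.py <<'E'
from h import *
from scipy.optimize import least_squares
cs={n:manip.camera_info(n) for n in("scene","side")}
Z=lambda cam,u,v:((u+.5)/4-.5+(100 if cam=="scene" else 170),(v+.5)/4-.5+(110 if cam=="scene" else 200))
def fit(obs,z0,x0,offs=True):
    def res(p):
        R=np.array([[np.cos(p[2]),-np.sin(p[2])],[np.sin(p[2]),np.cos(p[2])]])
        o=[]
        for cam,P,uv in obs:
            w=np.r_[R@np.array(P[:2])+p[:2],P[2]+z0]
            o.append(proj(cs[cam],w)[0]-uv)
        return np.concatenate(o)
    r=least_squares(res,x0);print(np.round(r.x,4),"rms",np.sqrt(np.mean(r.fun**2)).round(2));print(np.round(r.fun.reshape(-1,2),1).tolist());return r.x
E
python3 - <<'E'
from fit import *
a,b=.1,.23
S=[("scene",(-a,-b,.085),(90,222)),("scene",(-a,b,.085),(336.6,179.6)),("scene",(a,b,.085),(378.8,268)),("scene",(a,-b,.085),(88,328.6))]
D=[("side",(-a,b,.085),(216.6,148.2)),("side",(a,-b,.085),(454,213.6)),("side",(-a,-b,.085),(384,266.2))]
for o in (S,D,S+D):
    p=fit(o,0,[.7,0,0]);c,s=np.cos(p[2]),np.sin(p[2])
    print("pocket",p[0]-.1125*c+.14*s,p[1]-.1125*s-.14*c)
# holder top corners
h=.006;w=.028
H=[("side",(-h,w,.093),Z("side",75,158)),("side",(h,w,.093),Z("side",93,145)),("side",(h,-w,.093),Z("side",201,205)),("side",(-h,-w,.093),Z("side",180,220))]
H2=[("scene",(h,-w,.093),Z("scene",283,107)),("scene",(-h,-w,.093),Z("scene",277,93)),("scene",(-h,w,.093),Z("scene",380,57)),("scene",(h,w,.093),Z("scene",386,72))]
for o in(H,H2,H+H2): fit(o,.005,[.4,-.1,0])
E
```

```text
[0.7364 0.0235 0.0022] rms 0.23
[[-0.0, 0.1], [-0.3, -0.3], [0.3, 0.3], [0.0, -0.2]]
pocket 0.6241820001047239 -0.11679134607594777
[ 0.7337  0.0228 -0.003 ] rms 0.52
[[-0.7, -0.4], [0.9, 0.1], [-0.3, -0.3]]
pocket 0.6207832980285576 -0.11684828757306938
[ 7.355e-01  2.340e-02 -3.000e-04] rms 0.64
[[0.1, -0.6], [-0.3, -0.4], [0.1, 0.2], [-0.2, -1.0], [-0.4, -0.6], [1.1, -0.7], [0.6, -1.2]]
pocket 0.6229585087941374 -0.11653611175708549
[ 0.4403 -0.019   0.2706] rms 0.4
[[-0.5, 0.4], [0.5, -0.5], [0.1, -0.4], [-0.0, 0.5]]
[ 0.4446 -0.0178  0.2559] rms 0.41
[[0.6, -0.4], [0.1, -0.3], [-0.7, 0.6], [-0.0, 0.1]]
[ 0.4413 -0.0182  0.2661] rms 0.73
[[-0.2, -0.2], [0.8, -1.1], [0.3, -0.9], [0.2, -0.1], [0.3, -1.3], [-0.2, -1.2], [-1.1, -0.4], [-0.5, -0.9]]
```

```bash
python3 - <<'E'
from fit import *
from scipy.spatial.transform import Rotation as R
s=manip.sense();q=s['orientation'];M=R.from_quat([q[1],q[2],q[3],q[0]]).as_matrix();print(np.round(M,3),s['tcp_pos'])
# spool tops z=.147
print("red scene",onz(cs["scene"],[(131.5,228)],.147),"side",onz(cs["side"],[(377.5,190)],.147))
# turquoise: top at? assume 98/93
h=.006;w=.028
H=[("side",(-h,w,.093),Z("side",335,142)),("side",(-h,-w,.093),Z("side",363,57)),("side",(h,-w,.093),Z("side",390,60)),("side",(h,w,.093),Z("side",362,147)),
("scene",(-h,w,.093),Z("scene",290,205)),("scene",(h,-w,.093),Z("scene",380,262))]
fit([o for o in H if o[0]=="side"],0,[.5,-.07,-1.5])
print(onz(cs["side"],[Z("side",345,305)],0), onz(cs["scene"],[Z("scene",385,365)],0),onz(cs["scene"],[Z("scene",295,203),Z("scene",383,262)],.093))
E
```

```text
[[-0.     0.377  0.926]
 [-0.     0.926 -0.377]
 [-1.    -0.    -0.   ]] [0.2357597  0.57879494 0.25626541]
red scene [[ 0.71390732 -0.12194583  0.147     ]] side [[ 0.70390677 -0.12800744  0.147     ]]
[ 0.542  -0.0296  2.2569] rms 4.96
[[6.9, 1.1], [7.0, 0.7], [-6.6, -1.0], [-7.3, -1.3]]
[[ 0.51910275 -0.04658744  0.        ]] [[ 0.55871294 -0.01495049  0.        ]] [[ 0.52459772 -0.0454772   0.093     ]
 [ 0.57355995 -0.00839121  0.093     ]]
```

Request:
servo_tool(
  linear=[
    [13,-37,0],
    [13,-37,0],
    [13,-37,0],
    [13,-37,0],
    [13,-37,0],
    [13,-37,0],
    [13,-37,0],
    [13,-37,0],
    [13,-37,0],
    [13,-37,0],
  ],
  yaw=[-0.07,-0.07,-0.07,-0.07,-0.07,-0.07,-0.07,-0.07,-0.07,-0.07],
  hand=[1,1,1,1,1,1,1,1,1,1],
)

```text
time_s: 1.38
tcp_pos: [0.3619, 0.2016, 0.2558]
orientation: [0.601, 0.374, 0.603, -0.367]
contact_force: [1.4, -0.1, -0.0]
gripper_width: 0.0855
```

Request:
servo_tool(
  linear=[
    [13,-35,0],
    [13,-35,0],
    [13,-35,0],
    [12,-35,0],
    [11,-32,0],
    [10,-28,0],
    [8,-18,-10],
    [2,-3,-10],
    [0,0,-10],
    [0,0,-5],
  ],
  yaw=[-0.04,-0.04,-0.04,-0.04,-0.04,0,0,0,0,0],
  hand=[1,1,1,1,1,1,1,1,1,1],
)

```text
time_s: 2.22
tcp_pos: [0.4492, -0.0425, 0.2249]
orientation: [0.56, 0.444, 0.552, -0.431]
contact_force: [-1.4, 0.5, -0.1]
gripper_width: 0.0851
```

```bash
python3 - <<'E'
from fit import *
s=manip.sense();print(s['time_s'],s['tcp_pos'],s['orientation'],s['qd'].round(3),s['contact_force'])
c=manip.camera_info("wrist");im=manip.snapshot("wrist");cv2.imwrite("pics/w1.png",im[:,:,::-1])
np.save("w1cam.npy",c,allow_pickle=True)
r=manip.outline_of("holder","wrist")
for q in r: print(q['score'],q['position'],cv2.boxPoints(cv2.minAreaRect(cv2.findNonZero(q['mask'].astype(np.uint8)))).tolist())
h=.006;w=.028
a=.266;Rm=np.array([[np.cos(a),-np.sin(a)],[np.sin(a),np.cos(a)]])
P=[np.r_[Rm@np.array(p)+[.4413,-.0182],.098] for p in[(-h,w),(h,w),(h,-w),(-h,-w)]]
print(proj(c,P))
print(proj(c,[(0.623,-0.1165,.107),(0.623,-.1165,.092)]))
E
```

```text
2.2167 [ 0.44915021 -0.0424959   0.22489761] [ 0.55984522  0.44360118  0.55163329 -0.43068786] [ 0.032  0.07  -0.007  0.078 -0.032 -0.16   0.038] [-1.36105455  0.49297046 -0.12028431]
0.78 [246.3, 154.7] [[241.0, 116.0], [258.0, 116.0], [258.0, 190.0], [241.0, 190.0]]
0.75 [350.0, 186.9] [[307.8817443847656, 181.50030517578125], [379.2770080566406, 149.560302734375], [396.5418395996094, 188.15234375], [325.1465759277344, 220.09234619140625]]
[[240.72029302 124.12493366]
 [256.11110888 123.65982797]
 [257.93322943 192.615138  ]
 [243.45123561 193.09601147]]
[[419.68286972 311.55935892]
 [411.21480896 301.32546418]]
```

View pics/w1.png

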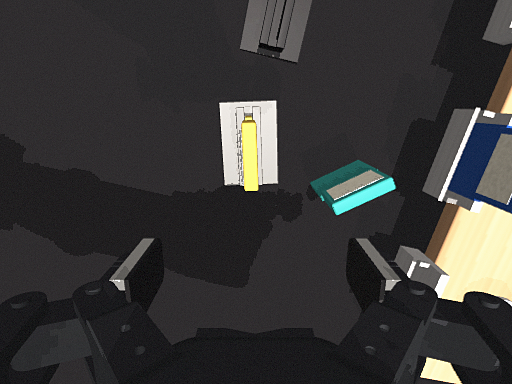

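The wrist view shows the yellow holder's top at about (250,155), close to my projection. I'll refine the fit from a zoom.

```bash
python3 - <<'E'
from h import *
im=cv2.imread("pics/w1.png")
cv2.imwrite("pics/w1z.png",cv2.resize(im[95:200,200:300],None,fx=5,fy=5,interpolation=cv2.INTER_CUBIC))
cv2.imwrite("pics/w1y.png",cv2.resize(im[230:384,380:512],None,fx=4,fy=4,interpolation=cv2.INTER_CUBIC)[:600])
E
```

```text
(no output)
```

View pics/w1z.png

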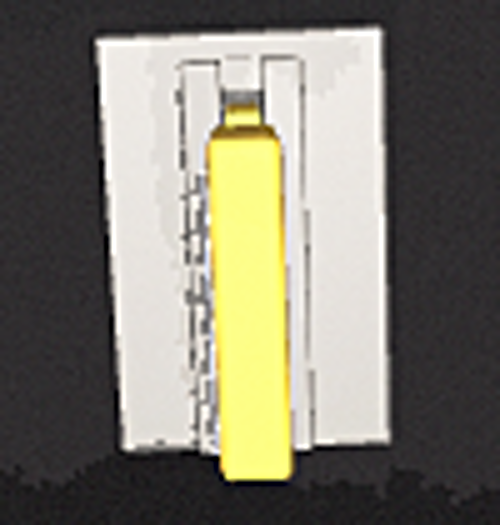

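View pics/w1y.png

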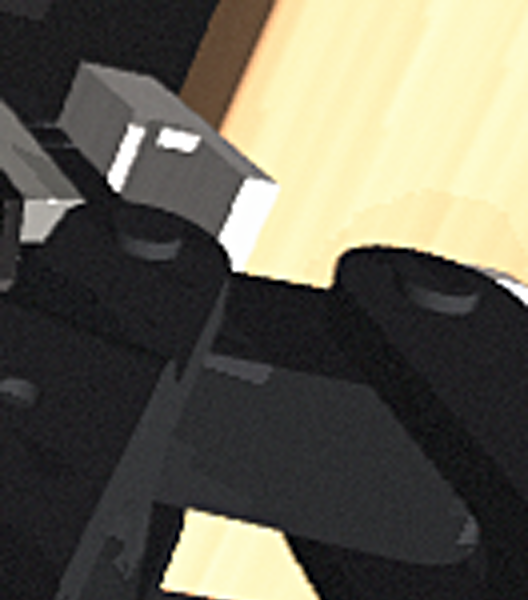

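```bash
python3 - <<'E'
from fit import *
cs["wrist"]=np.load("w1cam.npy",allow_pickle=True).item()
Y=lambda u,v:((u+.5)/5-.5+200,(v+.5)/5-.5+95)
h=.006;w=.028
H=[("wrist",(-h,w,.098),Y(210,137)),("wrist",(h,w,.098),Y(281,137)),("wrist",(h,-w,.098),Y(293,480)),("wrist",(-h,-w,.098),Y(222,481))]
fit(H,0,[.44,-.02,.26])
B=[("wrist",(-.03,.045,.005),Y(96,40)),("wrist",(.03,.045,.005),Y(383,28)),("wrist",(.03,-.045,.005),Y(391,442)),("wrist",(-.03,-.045,.005),Y(122,451))]
fit(B,0,[.44,-.02,.26])
E
```

```text
[ 0.4412 -0.0166  0.2671] rms 0.39
[[-0.6, 0.0], [0.6, -0.5], [0.1, 0.1], [-0.2, 0.4]]
[ 0.4414 -0.0176  0.274 ] rms 0.29
[[0.3, -0.2], [-0.3, 0.1], [-0.5, -0.2], [0.4, 0.2]]
```

Request:
servo_tool(
  linear=[
    [-3,9,0],
    [-3,9,0],
    [-2,7,-10],
    [0,0,-15],
    [0,0,-15],
    [0,0,-15],
    [0,0,-10],
    [0,0,-5],
    [0,0,0],
    [0,0,0],
  ],
  yaw=[0.01,0.01,0.01,0,0,0,0,0,0,0],
  hand=[1,1,1,1,1,1,1,1,1,1],
)

```text
time_s: 3.15
tcp_pos: [0.4402, -0.0018, 0.1584]
orientation: [0.573, 0.432, 0.562, -0.412]
contact_force: [0.1, 0.3, -0.1]
gripper_width: 0.0854
```

```bash
cat > st.py <<'E'
from h import *
from scipy.spatial.transform import Rotation as R
s=manip.sense();q=s['orientation'];M=R.from_quat([q[1],q[2],q[3],q[0]]).as_matrix()
print("t",round(s['time_s'],2),"tcp",np.round(s['tcp_pos']*1000,1),"yaw",round(np.arctan2(M[1,1],M[0,1]),4),"xax",M[:,0].round(3),"F",s['contact_force'].round(1),"T",s['torque'].round(2),"w",round(s['gripper_width'],4))
E
python3 st.py
```

```text
t 3.15 tcp [440.2  -1.8 158.4] yaw 0.2922 xax [ 0.028  0.014 -0.999] F [ 0.1  0.3 -0.1] T [-0.03  0.05  0.01] w 0.0854
```

Request:
servo_tool(
  linear=[
    [0,-3,0],
    [0,-3,0],
    [0,-3,0],
    [0,-3,0],
    [0,-2,0],
    [1,-1,0],
    [0,0,0],
    [0,0,0],
    [0,0,0],
    [0,0,0],
  ],
  yaw=[-0.005,-0.005,-0.005,-0.005,0,0,0,0,0,0],
  hand=[1,1,1,1,1,1,1,1,1,1],
)

```text
time_s: 3.98
tcp_pos: [0.4428, -0.0184, 0.1615]
orientation: [0.569, 0.439, 0.556, -0.417]
contact_force: [-0.1, 0.5, 1.0]
gripper_width: 0.0855
```

```bash
python3 st.py
```

```text
t 3.98 tcp [442.8 -18.4 161.5] yaw 0.2697 xax [ 0.034  0.014 -0.999] F [-0.1  0.5  1. ] T [-0.02  0.07  0.04] w 0.0855
```

Request:
servo_tool(
  linear=[
    [-1,0,-8],
    [0,0,-8],
    [0,0,-8],
    [0,0,-8],
    [0,0,-8],
    [0,0,-8],
    [0,0,-6],
    [0,0,-4],
    [0,0,0],
    [0,0,0],
  ],
  yaw=[0,0,0,0,0,0,0,0,0,0],
  hand=[1,1,1,1,1,1,1,1,1,1],
)

```text
time_s: 4.82
tcp_pos: [0.4399, -0.0175, 0.0954]
orientation: [0.569, 0.438, 0.557, -0.417]
contact_force: [0.9, 0.4, -1.0]
gripper_width: 0.0855
```

```bash
python3 st.py
```

```text
t 4.82 tcp [439.9 -17.5  95.4] yaw 0.2715 xax [ 0.03   0.014 -0.999] F [ 0.9  0.4 -1. ] T [-0.01 -0.    0.  ] w 0.0855
```

Request:
servo_tool(
  linear=[
    [0.5,0,-4],
    [0.5,0,-3],
    [0,0,-1],
    [0,0,0],
    [0,0,0],
    [0,0,0],
    [0,0,0],
    [0,0,0],
    [0,0,0],
    [0,0,0],
  ],
  yaw=[0,0,0,0,0,0,0,0,0,0],
  hand=[1,1,1,0.5,0.3,0.2,0.15,0,0,0],
  squeeze=80,
)

```text
time_s: 5.65
tcp_pos: [0.441, -0.0178, 0.088]
orientation: [0.569, 0.438, 0.557, -0.417]
contact_force: [-2.3, -1.0, 1.9]
gripper_width: 0.0111
```

```bash
python3 st.py
```

```text
t 5.65 tcp [441.  -17.8  88. ] yaw 0.2715 xax [ 0.032  0.014 -0.999] F [-2.3 -1.   1.9] T [-0.2   0.74  0.05] w 0.0111
```

Request:
servo_tool(
  linear=[
    [0,0,3],
    [0,0,6],
    [0,0,10],
    [0,0,14],
    [0,0,14],
    [0,0,14],
    [0,0,14],
    [0,0,14],
    [0,0,14],
    [0,0,10],
  ],
  yaw=[0,0,0,0,0,0,0,0,0,0],
  hand=[0,0,0,0,0,0,0,0,0,0],
)

```text
time_s: 6.48
tcp_pos: [0.4397, -0.0177, 0.2083]
orientation: [0.568, 0.438, 0.557, -0.418]
contact_force: [0.7, -0.6, -0.2]
gripper_width: 0.011
```

```bash
python3 st.py; python3 - <<'E'
from h import *
im=manip.snapshot("side");cv2.imwrite("pics/s2.png",im[:,:,::-1])
E
```

```text
t 6.48 tcp [439.7 -17.7 208.3] yaw 0.2709 xax [ 0.03   0.014 -0.999] F [ 0.7 -0.6 -0.2] T [-0.01  0.04 -0.03] w 0.011
```

View pics/s2.png

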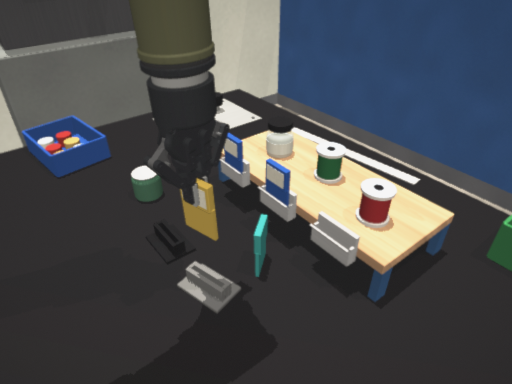

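Request:
servo_tool(
  linear=[
    [8,-4,1],
    [16,-9,0],
    [24,-13,0],
    [26,-14,0],
    [26,-14,0],
    [24,-13,0],
    [18,-10,0],
    [12,-7,0],
    [6,-3,0],
    [3,-2,0],
  ],
  yaw=[-0.02,-0.03,-0.04,-0.04,-0.04,-0.04,-0.03,-0.02,0,0],
  hand=[0,0,0,0,0,0,0,0,0,0],
)

```text
time_s: 7.37
tcp_pos: [0.6125, -0.1127, 0.207]
orientation: [0.506, 0.511, 0.491, -0.492]
contact_force: [0.3, -0.1, -0.1]
gripper_width: 0.0111
```

```bash
python3 st.py
```

```text
t 7.37 tcp [ 612.5 -112.7  207. ] yaw -0.0062 xax [ 0.035  0.004 -0.999] F [ 0.3 -0.1 -0.1] T [0.04 0.05 0.02] w 0.0111
```

Request:
servo_tool(
  linear=[
    [1,-1,-2],
    [1,-1,-3],
    [1,0,-3],
    [0,0,-3],
    [0,0,0],
    [0,0,0],
    [0,0,0],
    [0,0,0],
    [0,0,0],
    [0,0,0],
  ],
  yaw=[0.003,0.003,0,0,0,0,0,0,0,0],
  hand=[0,0,0,0,0,0,0,0,0,0],
)

```text
time_s: 8.2
tcp_pos: [0.6129, -0.1126, 0.1943]
orientation: [0.507, 0.509, 0.495, -0.489]
contact_force: [0.1, -0.3, -0.7]
gripper_width: 0.0111
```

```bash
python3 st.py; python3 - <<'E'
from h import *
for n in("side","scene"):
    im=manip.snapshot(n)[:,:,::-1];cv2.imwrite(f"pics/{n}3.png",im)
    x,y,w,h=(260,140,140,140) if n=="side" else (80,130,140,110)
    cv2.imwrite(f"pics/{n}3z.png",cv2.resize(im[y:y+h,x:x+w],None,fx=4,fy=4,interpolation=cv2.INTER_CUBIC))
E
```

```text
t 8.2 tcp [ 612.9 -112.6  194.3] yaw 0.0035 xax [ 0.032  0.007 -0.999] F [ 0.1 -0.3 -0.7] T [-0.02  0.03  0.03] w 0.0111
```

View pics/side3z.png

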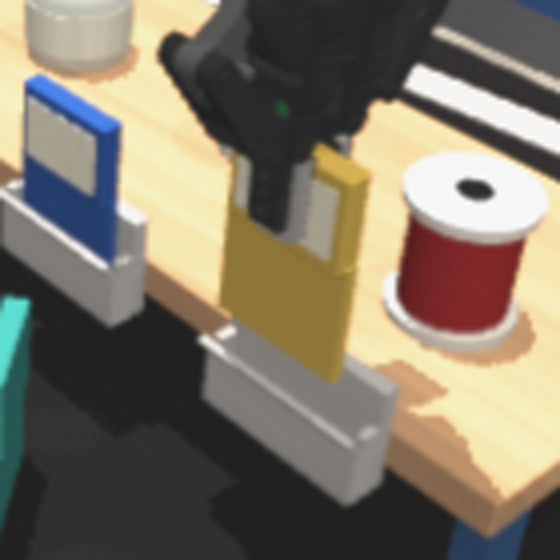

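View pics/scene3z.png

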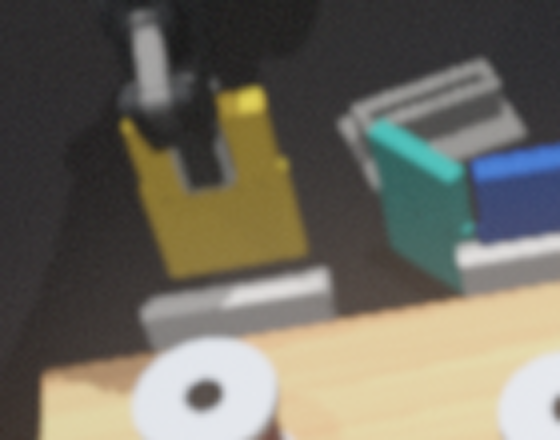

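```bash
python3 - <<'E'
from fit import *
# pocket back plate, side cam (initial)
for hw in (.036,.038,.04,.042):
    P=[("side",(.0125,hw,.107),Z("side",603,44)),("side",(.0125,-hw,.107),Z("side",758,150)),("side",(.0045,hw,.107),Z("side",596,58)),("side",(.0045,-hw,.107),Z("side",750,158))]
    print(hw);fit(P,0,[.62,-.11,0])
    P=[("scene",(.0125,-hw,.107),Z("scene",67,402)),("scene",(.0125,hw,.107),Z("scene",252,368)),("scene",(.0045,-hw,.107),Z("scene",60,388)),("scene",(.0045,hw,.107),Z("scene",249,349))]
    fit(P,0,[.62,-.11,0])
# held holder bottom
from scipy.spatial.transform import Rotation as R
s=manip.sense();q=s['orientation'];M=R.from_quat([q[1],q[2],q[3],q[0]]).as_matrix()
hx=M[:,1];hy=-M[:,2];hz=-M[:,0]
if hx[0]<0: hx=-hx
hy=np.cross(hz,hx)
U=s['tcp_pos']-hz*.083
print("U",U)
pts=[U+hx*a+hy*b for a,b in((-.003,.03),(-.003,-.03),(.003,-.03))]
uv=proj(cs["side"],pts);print("side zoom pred",((uv-[260,140]+.5)*4-.5).round(0).tolist())
pts=[U+hx*a+hy*b for a,b in((.003,-.03),(.003,.03))]
uv=proj(cs["scene"],pts);print("scene zoom pred",((uv-[80,130]+.5)*4-.5).round(0).tolist())
E
```

```text
0.036
[ 0.6197 -0.1196  0.0654] rms 1.61
[[1.9, 2.7], [-0.5, -1.8], [0.4, 1.2], [-1.6, -1.4]]
[ 0.6247 -0.1152  0.0488] rms 2.14
[[2.2, -0.2], [-3.0, -0.2], [3.6, -0.2], [-2.8, 1.1]]
0.038
[ 0.6199 -0.119   0.0407] rms 0.98
[[1.3, 1.8], [0.2, -1.0], [-0.3, 0.3], [-1.1, -0.7]]
[ 0.6246 -0.1152  0.0439] rms 1.36
[[1.0, -0.1], [-1.9, -0.4], [2.5, -0.1], [-1.7, 0.9]]
0.04
[ 0.6201 -0.1184  0.0159] rms 0.67
[[0.7, 0.9], [0.8, -0.2], [-0.9, -0.8], [-0.6, 0.1]]
[ 0.6245 -0.1151  0.0387] rms 0.68
[[-0.1, 0.0], [-0.7, -0.6], [1.4, 0.0], [-0.5, 0.7]]
0.042
[ 0.6203 -0.1178 -0.009 ] rms 1.02
[[0.2, -0.1], [1.3, 0.6], [-1.5, -1.8], [-0.2, 0.8]]
[ 0.6244 -0.115   0.0331] rms 0.64
[[-1.3, 0.1], [0.4, -0.8], [0.3, 0.1], [0.6, 0.6]]
U [ 0.61561321 -0.11210771  0.11128489]
side zoom pred [[220.0, 302.0], [334.0, 381.0], [344.0, 374.0]]
scene zoom pred [[172.0, 277.0], [308.0, 253.0]]
```

Request:
servo_tool(
  linear=[
    [3,-3,0],
    [2,-1,-3],
    [0,0,-4],
    [0,0,-4],
    [0,0,0],
    [0,0,0],
    [0,0,0],
    [0,0,0],
    [0,0,0],
    [0,0,0],
  ],
  yaw=[0,0,0,0,0,0,0,0,0,0],
  hand=[0,0,0,0,0,0,0,0,0,0],
)

```text
time_s: 9.13
tcp_pos: [0.6184, -0.1173, 0.1815]
orientation: [0.507, 0.509, 0.495, -0.49]
contact_force: [-0.7, -0.4, -0.5]
gripper_width: 0.0111
```

```bash
python3 st.py
```

```text
t 9.13 tcp [ 618.4 -117.3  181.5] yaw 0.0032 xax [ 0.031  0.007 -0.999] F [-0.7 -0.4 -0.5] T [-0.    0.    0.04] w 0.0111
```

Request:
servo_tool(
  linear=[
    [1.2,0,0],
    [1.2,0,0],
    [1.2,0,0],
    [1.2,0,0],
    [1.2,0,0],
    [1.2,0,0],
    [1.2,0,0],
    [1.2,0,0],
    [1.2,0,0],
    [1.2,0,0],
  ],
  yaw=[0,0,0,0,0,0,0,0,0,0],
  hand=[0,0,0,0,0,0,0,0,0,0],
)

```text
time_s: 9.97
tcp_pos: [0.6243, -0.1176, 0.1804]
orientation: [0.502, 0.506, 0.499, -0.494]
contact_force: [-5.2, 0.5, 1.7]
gripper_width: 0.0108
```

```bash
python3 st.py; python3 - <<'E'
from h import *
for n in("side",):
    im=manip.snapshot(n)[:,:,::-1];cv2.imwrite(f"pics/{n}4.png",im)
    x,y,w,h=(260,140,140,140) if n=="side" else (80,130,140,110)
    cv2.imwrite(f"pics/{n}4z.png",cv2.resize(im[y:y+h,x:x+w],None,fx=4,fy=4,interpolation=cv2.INTER_CUBIC))
E
```

```text
t 9.97 tcp [ 624.3 -117.6  180.4] yaw 0.0017 xax [ 0.016  0.008 -1.   ] F [-5.2  0.5  1.7] T [0.02 1.54 0.06] w 0.0108
```

View pics/side4z.png

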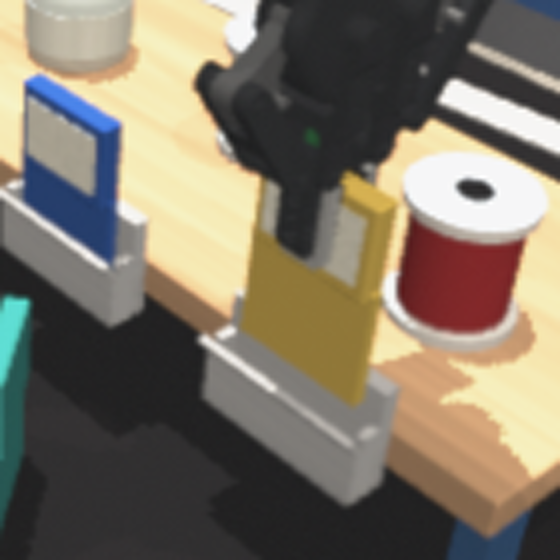

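Request:
servo_tool(
  linear=[
    [1.2,0,0],
    [1.2,0,0],
    [1.2,0,0],
    [1.2,0,0],
    [1.2,0,0],
    [0,0,0],
    [0,0,0],
    [-1.5,0,0],
    [0,0,0],
    [0,0,0],
  ],
  yaw=[0,0,0,0,0,0,0,0,0,0],
  hand=[0,0,0,0,0,0,0,0,0,0],
)

```text
time_s: 10.85
tcp_pos: [0.625, -0.118, 0.1788]
orientation: [0.499, 0.503, 0.501, -0.496]
contact_force: [-3.1, -0.9, 0.8]
gripper_width: 0.0111
```

```bash
python3 st.py
```

```text
t 10.85 tcp [ 625.  -118.   178.8] yaw 0.0013 xax [ 0.006  0.009 -1.   ] F [-3.1 -0.9  0.8] T [-0.03  0.8  -0.01] w 0.0111
```

Request:
servo_tool(
  linear=[
    [-2,0,0],
    [-0.5,0,-1],
    [0,0,-3],
    [0,0,-3],
    [0,0,-3],
    [0,0,-3],
    [0,0,-3],
    [0,0,-3],
    [0,0,0],
    [0,0,0],
  ],
  yaw=[0,0,0,0,0,0,0,0,0,0],
  hand=[0,0,0,0,0,0,0,0,0,0],
)

```text
time_s: 11.68
tcp_pos: [0.6243, -0.1177, 0.1578]
orientation: [0.501, 0.504, 0.5, -0.495]
contact_force: [-0.2, 0.1, 0.7]
gripper_width: 0.0111
```

```bash
python3 st.py
```

```text
t 11.68 tcp [ 624.3 -117.7  157.8] yaw 0.0018 xax [ 0.01   0.009 -1.   ] F [-0.2  0.1  0.7] T [-0.   -0.01  0.04] w 0.0111
```

Request:
servo_tool(
  linear=[
    [0,0,-1.5],
    [0,0,-1.5],
    [0,0,-1.5],
    [0,0,-1.5],
    [0,0,0],
    [0,0,0],
    [0,0,0],
    [0,0,0],
    [0,0,0],
    [0,0,0],
  ],
  yaw=[0,0,0,0,0,0,0,0,0,0],
  hand=[0,0,0,0,0,0,0,0,0,0],
  squeeze=100,
)

```text
time_s: 12.52
tcp_pos: [0.6245, -0.1177, 0.1522]
orientation: [0.501, 0.504, 0.5, -0.495]
contact_force: [-0.1, 0.1, 0.8]
gripper_width: 0.011
```

```bash
python3 st.py
```

```text
t 12.52 tcp [ 624.5 -117.7  152.2] yaw 0.0018 xax [ 0.011  0.009 -1.   ] F [-0.1  0.1  0.8] T [-0.04  0.18  0.02] w 0.011
```

Request:
servo_tool(
  linear=[
    [0,0,-1],
    [0,0,-1],
    [0,0,0],
    [0,0,0],
    [0,0,0],
    [0,0,0],
    [0,0,0],
    [0,0,0],
    [0,0,0],
    [0,0,0],
  ],
  yaw=[0,0,0,0,0,0,0,0,0,0],
  hand=[0,0,0,0,0,0,0,0,0,0],
)

```text
time_s: 13.35
tcp_pos: [0.6244, -0.1178, 0.1514]
orientation: [0.501, 0.505, 0.5, -0.494]
contact_force: [-2.5, 0.0, 3.3]
gripper_width: 0.0104
```

```bash
python3 st.py
```

```text
t 13.35 tcp [ 624.4 -117.8  151.4] yaw 0.0019 xax [ 0.012  0.009 -1.   ] F [-2.5  0.   3.3] T [ 0.03  0.47 -0.  ] w 0.0104
```

Landing felt: Fz is about 3.3 N at TCP z 151.4 mm. Now I press on.

Request:
servo_tool(
  linear=[
    [0,0,-2],
    [0,0,-2],
    [0,0,-2],
    [0,0,-2],
    [0,0,-2],
    [0,0,-2],
    [0,0,-2],
    [0,0,-2],
    [0,0,-2],
    [0,0,-2],
  ],
  yaw=[0,0,0,0,0,0,0,0,0,0],
  hand=[0,0,0,0,0,0,0,0,0,0],
)

```text
time_s: 14.18
tcp_pos: [0.6242, -0.118, 0.144]
orientation: [0.502, 0.507, 0.498, -0.492]
contact_force: [-6.0, 1.7, 18.8]
gripper_width: 0.0106
```

```bash
python3 st.py
```

```text
t 14.18 tcp [ 624.2 -118.   144. ] yaw 0.0018 xax [ 0.019  0.011 -1.   ] F [-6.   1.7 18.8] T [0.35 1.78 0.02] w 0.0106
```

Request:
servo_tool(
  linear=[
    [-0.3,0,-3],
    [-0.3,0,-3],
    [0,0,-3],
    [0,0,-3],
    [0,0,-3],
    [0,0,-3],
    [0,0,-3],
    [0,0,-3],
    [0,0,-3],
    [0,0,-3],
  ],
  yaw=[0,0,0,0,0,0,0,0,0,0],
  hand=[0,0,0,0,0,0,0,0,0,0],
)

```text
time_s: 15.02
tcp_pos: [0.6229, -0.1184, 0.1439]
orientation: [0.506, 0.512, 0.495, -0.486]
contact_force: [-10.7, 2.8, 26.6]
gripper_width: 0.0108
```

```bash
python3 st.py; python3 - <<'E'
from h import *
for n in("side","scene"):
    im=manip.snapshot(n)[:,:,::-1];cv2.imwrite(f"pics/{n}5.png",im)
    x,y,w,h=(260,140,140,140) if n=="side" else (80,130,140,110)
    cv2.imwrite(f"pics/{n}5z.png",cv2.resize(im[y:y+h,x:x+w],None,fx=4,fy=4,interpolation=cv2.INTER_CUBIC))
E
python3 st.py
```

```text
t 15.02 tcp [ 622.9 -118.4  143.9] yaw 0.0016 xax [ 0.037  0.016 -0.999] F [-10.7   2.8  26.6] T [0.58 2.53 0.03] w 0.0108
t 15.12 tcp [ 622.8 -118.4  143.9] yaw 0.0017 xax [ 0.037  0.016 -0.999] F [-8.9  3.5 26.2] T [0.49 2.48 0.05] w 0.0107
```

View pics/side5z.png

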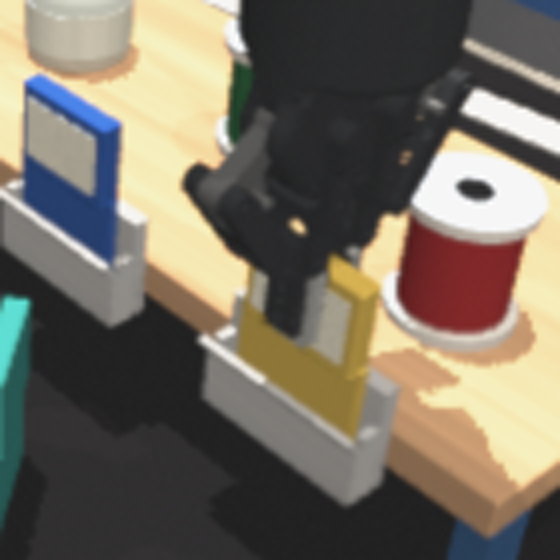

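View pics/scene5.png

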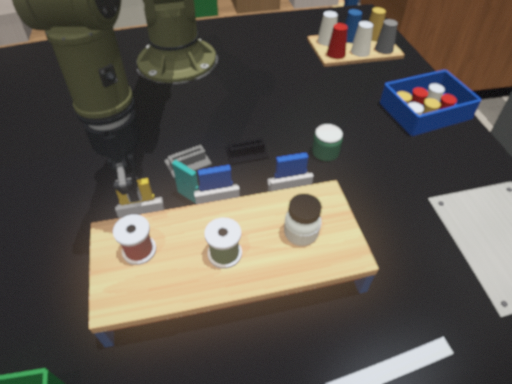

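Request:
servo_tool(
  linear=[
    [0.8,0,-2],
    [0.8,0,-2],
    [0.8,0,-2],
    [0.8,0,-2],
    [0.8,0,-2],
    [0.8,0,-2],
    [0.8,0,-2],
    [0.6,0,-2],
    [0.4,0,-2],
    [0.4,0,-2.5],
  ],
  yaw=[0,0,0,0,0,0,0,0,0,0],
  hand=[0,0,0,0,0,0,0,0,0,0],
)

```text
time_s: 15.95
tcp_pos: [0.6229, -0.1187, 0.1439]
orientation: [0.504, 0.514, 0.496, -0.485]
contact_force: [-9.3, 2.9, 26.8]
gripper_width: 0.0107
```

```bash
python3 st.py
```

```text
t 15.95 tcp [ 622.9 -118.7  143.9] yaw 0.0014 xax [ 0.036  0.02  -0.999] F [-9.3  2.9 26.8] T [ 0.45  2.59 -0.01] w 0.0107
```

```bash
python3 - <<'E'
from h import *
print(manip.sign_off())
E
python3 st.py
```

```text
the job is handed in; nothing more can be done
None
the job is handed in; nothing more can be done
```

The yellow holder is in the empty pocket at the robot's right-hand end of the shelf, card facing the robot. I handed the job in at about 16 s with the gripper still pressing it down.

**Insertion:** I gripped the holder by its head, lifted it over the turquoise look-alike and turned it square. I felt for the back plate with about 5 N, backed off slightly and lowered it behind the lip with almost no side force.

**Landing and pressing:** The holder touched the strip at tool height 151.4 mm, with 3.3 N upward. It then went down to 143.9 mm and stayed there while the upward force rose from 19 to 27 N. That is more than the 12 N needed and shows it is on the rigid stop.

**Last checks:**
- **Holder:** It was behind the lip in the last pictures, with the card outward.
- **Bystanders:** The spools, jar, tin and look-alike had not visibly moved. I compared them by eye only.

**Where the checks were less clean:**
- **Travel:** It measured about 7.5 mm, against 8 mm nominal. The stop is inferred from force and height, since the strip itself was not visible.
- **Tilt:** The tool crept to a tilt of about 2.3° while pressing, with a sideways force of about 10 N. One attempt to straighten it changed almost nothing, so I left it.
- **Pocket position:** The two fixed cameras disagreed by about 4 mm on where the pocket was. I settled it by touching the back plate.

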